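# Blow off the drilled test block and draw the thumb-hole gauge halfway

### The arm

A 7-joint arm with a two-finger parallel gripper is mounted at the origin on the work surface. World frame = base frame: x ahead of the robot, y to its left, z up, the work surface at z = 0. Lengths are in mm, angles in rad, forces in N, time in s.
With the tool pointing down it reaches from about 400 to 850 mm from the base axis. Payload 4.5 kg.
Tool frame: the origin (TCP) lies on the centre line of the jaws, within the pads' length; the fingertips stand 19 mm ahead of it and the grasp point (between the pads) is the TCP; z points along the fingers, y is the direction in which the jaws open and shut (so a half turn about z gives the same grasp; the last joint's range is limited). The gripper opens to 85 mm and grips with 20 to 120 N. Pads are 22 mm wide; open, the fingers measure 114 mm over their backs; the gripper's body (76 mm by 85 mm) begins 54 mm behind the grasp point. The pads swing forward as they close: fully open they stand 13 mm farther back than shut.
Start: joints at [-1.135, 0.689, -0.195, 1.565, 0.157, 0.902, -0.215], TCP at [244.405, 575.255, 250.317] pointing down, gripper open.
Joint ranges: [-3.01, 3.01], [-0.46, 2.08], [-1.47, 1.51], [0.13, 2.56], [-1, 4.14], [0.04, 2.09], [-2.66, 2.66]. Speed limits (rad/s): [2.57, 2.57, 3.14, 3.14, 3.14, 3.14, 3.14].

### API

Orientations are given as a rotation vector (axis times angle).
In Python, from plant import arm gives the robot as it stands. The module is installed in compiled form; this text tells all that it offers.
- The arm moves only by the tool carry_out, never from a script. Its argument "rows" is a list that holds one entry, the list of rows, each a list of 7 numbers: the finger opening in m, from 0 to 0.0854, then the shift along the tool's x, y, z in m, then the turn, a rotation vector about the tool's x, y, z in degrees. A call has 1 to 20 rows; each row shifts and turns the commanded pose from where the row before left it, along the tool's axes as they then stand; what a row does not reach is not made up. A row lasts 1/8 s, in which the tool goes at most 62.5 mm and 10.7 degrees, less where a joint would pass 70% of its speed; a pose out of reach is approached as far as the arm can. A call with a gripper value outside its range is refused whole. The fingers move at their own pace and stop on an object; "force" is the grip in N (left out, the last holds). Time passes only in rows, so rows that do not move let the fingers close. It gives the time, the measured TCP pose, the force and the opening at its end, in the units of the state.
- arm.observe(): the state, without advancing time (a new reading comes with each control period).
- arm.grab_frame(name): name is "side" or "top" or "wrist"; returns the picture (480x640x3 uint8, red, green, blue); there is no depth.
- arm.calibration(name): a dict with "mtx" (3x3 intrinsics, pixels), "dist_coeffs" ([k1, k2, p1, p2, k3] as OpenCV has them; the pictures are not rectified), "world_from_camera" (4x4, takes a point from camera to world coordinates); the wrist camera has in their place "mount" (4x4, takes a point from camera to tool coordinates, whose origin is the TCP and whose axes are the flange's). Camera axes: x right, y down, z forward; pixel columns grow to the right and rows downward; lengths in mm; the calibration is good to about 2 mm. A picture is of the moment at which its call begins: read the wrist's pose just before it. calibration takes no time and is no camera call.
- arm.job_done(): hands the job in, once; it reports no verdict.
The state is a dict: "t": time; "joint_positions": joint angles; "joint_velocities": joint speeds; "tau": joint torques, N m; "position": TCP position; "eef_rot": TCP orientation; "wrist_force": force on the tool from outside, world axes, zero at the start; "ft_torque": the same for the moment, N m; "finger_gap": finger opening in mm.
Only numpy, scipy, OpenCV 4.12 (cv2) and the standard library are available. Lean on these libraries where they do the work, as an engineer would, in place of code of your own. Each camera call takes 0.05 s, during which the arm holds its last target.

### The job

On the ball-drilling bench, first give the clamped blow gun's trigger a full squeeze and let it spring back, to blow the dust off the drilled test block. Then take the plug gauge with the tall slim handle and draw it straight up, without forcing it sideways, until it is halfway out of its bore and the ring scribed around the middle of its plug is level with the block's top, and finish while still holding it there. Do not pull it clear of the bore at any time, and leave the other gauge and the rest of the bench as they are.

Things in the scene. Friction and masses are not known exactly. Their poses are not given: they have to be found in the camera images.
- blow_gun: Pistol-shaped air blow gun lying on its side, fixed in a cradle. Origin on the table under the squeeze point; x = muzzle direction, z up. Black grip along y (-62 to +68 mm), x -19 to +3 mm, z 45 to 75 mm. Barrel, 28 mm thick, along x at y +75, z 60 mm, with nozzle x -48 to +155 mm; cradle up to 78 mm. Grip and trigger stand free all round at y below +40 mm, with 45 mm of air under them.
- squeeze (a point): Squeeze point, 60 mm above the gun's origin, midway between the grip's back (gun x -19 mm) and the squeezed trigger's outer face (x +19 mm). Fingers from above on either side, closing along the gun's x, squeeze the trigger against the grip: 47 mm over both when free (x -19 to +28 mm), 37 to 38 mm squeezed.
- trigger (a joint): Angle of the steel trigger, a flat lever 8 mm thick, 18 mm high (z 51 to 69 mm), on the muzzle side of the grip; vertical hinge pin at gun x +24, y +50 mm, lever reaching to y -21 mm. 0 = free, 0.20 = fully squeezed (stop); counts as full from 0.15. Sprung back: about 3 N at the squeeze point to start, 11 N when full.
- test_block: Fixed grey block of ball stock, 180 mm (its x) by 80 mm (its y) by 75 mm high, origin at the centre of its underside, z up. Two vertical blind bores of about 23 mm, 66 mm deep, at x = -45 and +45 mm, y = 0, each with a plug gauge in it.
- test_block_hole0 (a point): Centre of the mouth of the bore at block x = -45 mm, level with the block's top (75 mm).
- test_block_hole1 (a point): Centre of the mouth of the bore at block x = +45 mm, level with the block's top (75 mm).
- tall_gauge: Plug gauge to draw, loose, about 0.3 kg: steel plug 22 mm in diameter, 60 mm long, ring scribed at 30 mm; above it a slim round handle 28 mm in diameter, 64 mm long. Origin at the centre of the plug's lower end, z towards the handle. Home, the handle's lower face rests on the block's top: origin 60 mm below the top, handle from 0 to 64 mm above it. In either bore.
- flat_gauge: The other plug gauge, to be left alone: same plug, with a low mushroom-shaped head 46 mm in diameter, 26 mm high in all above the block. Origin as for the tall gauge.
- cleaner: White bottle, 66 mm in diameter, 190 mm tall, bystander; origin under its centre.
- polish: Can, 60 mm in diameter, 120 mm tall, bystander; origin under its centre.
- slug: Black thumb-slug tube, 38 mm in diameter, 45 mm tall, standing, bystander; origin under its centre.
- tape_roll: Roll of paper tape lying flat, 90 mm in diameter, 25 mm high, bystander; origin under its centre.
- driver: Screwdriver lying on the bench, bystander.
- dye: Small white dropper bottle, 30 mm in diameter, 70 mm tall, bystander; origin under its centre.
- mug: White mug, 80 mm in diameter, 90 mm tall, bystander; origin under its centre.
Things that resemble listed ones, but are neither listed nor needed, are in the scene too. What is shaped like the tall_gauge but green is not meant.

How it is judged:
By the outcome, as a careful person would: the job done as asked, in the order asked, and still so for the second after the job is handed in, while the arm keeps its last pose, push and grip.
It also fails if it takes over 45 s, if anything falls off the work surface, if the arm or the gripper's body presses on something with over 40 N, if the wrist force passes 120 N, or if a joint passes its speed limit or range.

## Working session

There is one attempt and no reset: what is moved stays moved. The work goes in short steps, Python scripts to look and compute and a tool call to move; the robot and the scene stay as the last step left them, time stands still between calls to the robot, and variables do not carry over. Pictures are saved under pics/ and viewed, and the job is handed in when it is done.

Besides the shell and the picture viewer there is one more tool, called after "Request:" by a JSON object that holds its "fn" and its "kwargs", one argument or row to a line. carry_out: Moves the arm, as the interface text tells. Its arguments: {"type":"object","properties":{"rows":{"type":"array","items":{"type":"array","items":{"type":"array","items":{"type":"number"}}}},"force":{"type":"number"}},"required":["rows"]}

```bash
mkdir -p pics; ls; cat > h.py <<'E'
import numpy as np, cv2
from scipy.spatial.transform import Rotation as R
from plant import arm
def snap(n,f):
    s=arm.observe(); im=arm.grab_frame(n); cv2.imwrite('pics/'+f,cv2.cvtColor(im,cv2.COLOR_RGB2BGR)); return s,im
def tw(s): 
    T=np.eye(4);T[:3,:3]=R.from_rotvec(s['eef_rot']).as_matrix();T[:3,3]=s['position'];return T
def cam(n,s=None):
    c=arm.calibration(n)
    M=np.array(c['world_from_camera']) if n!='wrist' else tw(s)@np.array(c['mount'])
    return np.array(c['mtx']),np.array(c['dist_coeffs']),M
def ray(c,uv):
    K,d,M=c; p=cv2.undistortPoints(np.array([[uv]],float),K,d)[0,0]
    v=M[:3,:3]@np.array([p[0],p[1],1]); return M[:3,3],v/np.linalg.norm(v)
def onz(c,uv,z):
    o,v=ray(c,uv); return o+v*(z-o[2])/v[2]
def tri(c1,u1,c2,u2):
    o1,v1=ray(c1,u1);o2,v2=ray(c2,u2)
    t=np.linalg.lstsq(np.c_[v1,-v2],o2-o1,rcond=None)[0]
    a=o1+t[0]*v1;b=o2+t[1]*v2; return (a+b)/2,np.linalg.norm(a-b)
def proj(c,P):
    K,d,M=c; W=np.linalg.inv(M); return cv2.projectPoints(np.array(P,float).reshape(-1,1,3),cv2.Rodrigues(W[:3,:3])[0],W[:3,3],K,d)[0][:,0]
E
python3 - <<'E'
from h import *
np.set_printoptions(precision=3,suppress=True)
for n in('side','top','wrist'): s,_=snap(n,n+'0.png')
print(s)
for n in('side','top','wrist'): print(cam(n,s))
E
```

```text
pics
{'t': 0.1, 'joint_positions': array([-1.135,  0.69 , -0.195,  1.566,  0.157,  0.903, -0.215]), 'joint_velocities': array([ 0.001, -0.001, -0.001, -0.004, -0.002,  0.001, -0.   ]), 'tau': array([ -0.003, -54.06 ,  -1.272, -15.899,   0.009,   0.004,  -0.   ]), 'position': array([244.258, 574.684, 249.559]), 'eef_rot': array([-0.627, -3.078,  0.003]), 'wrist_force': array([-0.133,  0.44 , -0.427]), 'ft_torque': array([-0.011, -0.004,  0.056]), 'finger_gap': 84.91532038155339}
(array([[442.077,   0.   , 312.944],
       [  0.   , 442.077, 241.664],
       [  0.   ,   0.   ,   1.   ]]), array([-0.01,  0.  ,  0.  ,  0.  ,  0.  ]), array([[   0.897,   -0.296,    0.328,  220.447],
       [  -0.442,   -0.591,    0.675, -714.615],
       [  -0.006,   -0.751,   -0.661,  760.306],
       [   0.   ,    0.   ,    0.   ,    1.   ]]))
(array([[459.2  ,   0.   , 318.941],
       [  0.   , 459.2  , 243.77 ],
       [  0.   ,   0.   ,   1.   ]]), array([-0.109,  0.   ,  0.   ,  0.   ,  0.   ]), array([[   0.144,   -0.965,    0.219,  365.645],
       [  -0.99 ,   -0.14 ,    0.033,  -45.585],
       [  -0.001,   -0.221,   -0.975, 1053.562],
       [   0.   ,    0.   ,    0.   ,    1.   ]]))
(array([[405.944,   0.   , 317.574],
       [  0.   , 405.944, 237.32 ],
       [  0.   ,   0.   ,   1.   ]]), array([0.011, 0.   , 0.   , 0.   , 0.   ]), array([[  0.391,   0.886,   0.247, 181.031],
       [  0.92 ,  -0.376,  -0.107, 600.748],
       [ -0.002,   0.269,  -0.963, 374.006],
       [  0.   ,   0.   ,   0.   ,   1.   ]]))
```

View pics/side0.png

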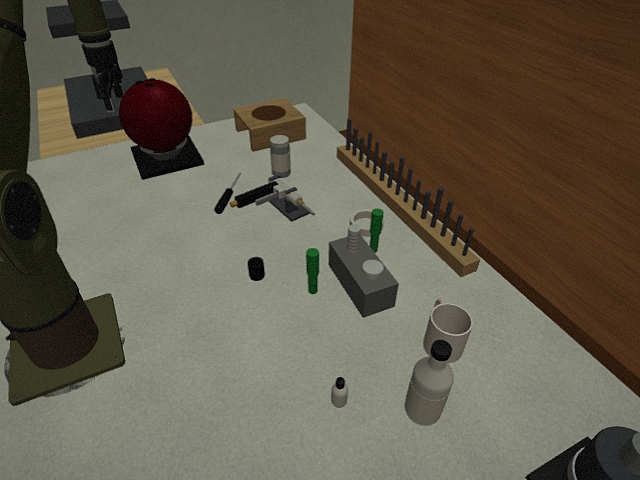

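View pics/top0.png

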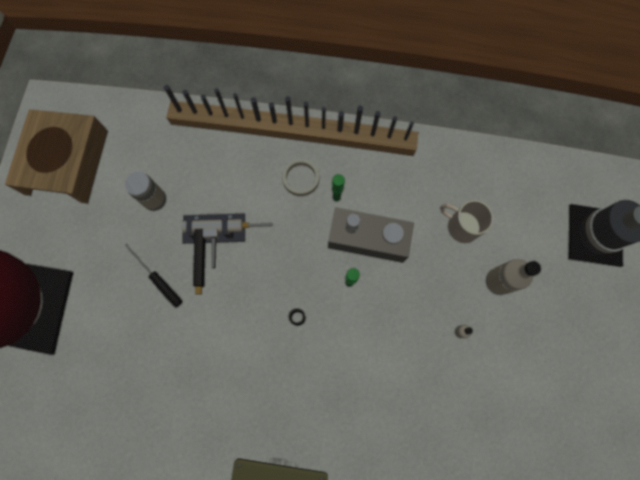

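View pics/wrist0.png

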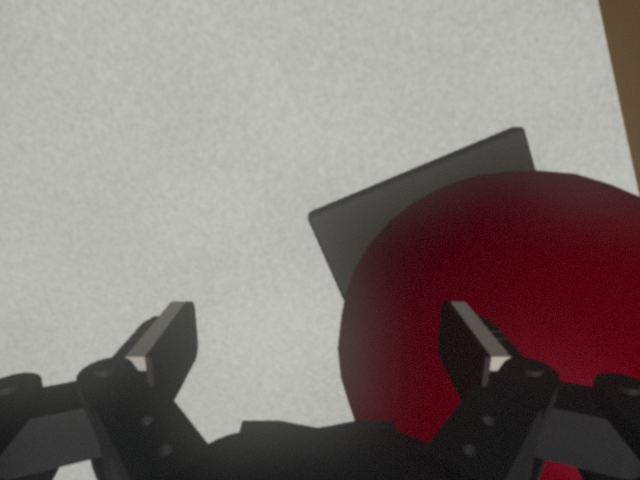

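```bash
python3 - <<'E'
import cv2
a=cv2.imread('pics/top0.png')[170:320,120:440]; b=cv2.imread('pics/side0.png')[130:320,200:440]
f=lambda i,k,g:cv2.convertScaleAbs(cv2.resize(i,None,fx=k,fy=k,interpolation=cv2.INTER_CUBIC),alpha=g)
cv2.imwrite('pics/top0z.png',f(a,2.5,1.5)); cv2.imwrite('pics/side0z.png',f(b,3,1.5))
E
```

```text
(no output)
```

View pics/top0z.png

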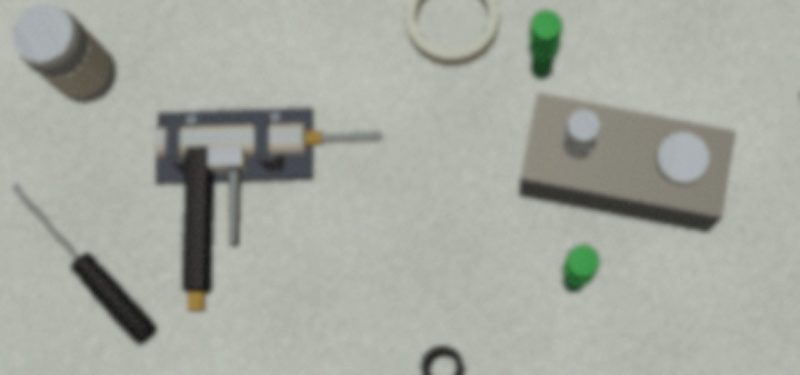

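View pics/side0z.png

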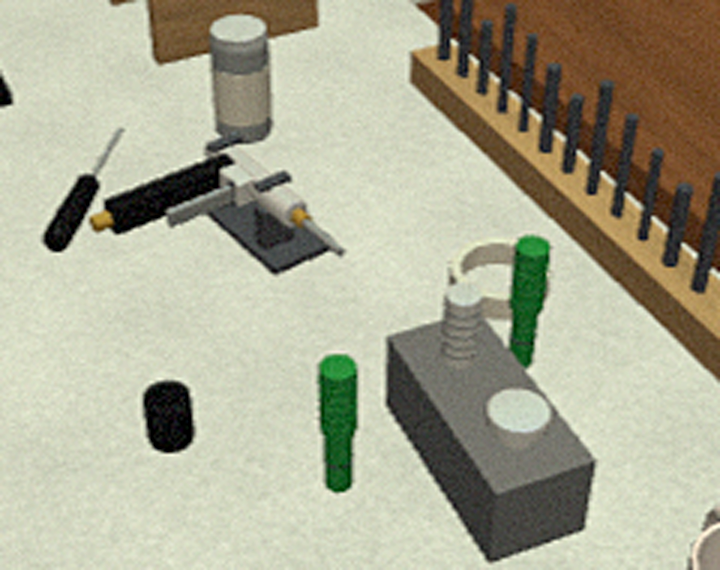

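```bash
python3 - <<'E'
from h import *
np.set_printoptions(precision=1,suppress=True)
T=cam('top');S=cam('side')
t=lambda X,Y:(120+(X-.75)/2.5,170+(Y-.75)/2.5)
s=lambda X,Y:(200+(X-1)/3,130+(Y-1)/3)
def q(n,uv,z): print(n,onz(T,uv,z))
q('grip end mid',t(197,291),75);q('grip upL',t(186,160),75);q('upR',t(210,160),75);q('lowL',t(184,288),75);q('lowR',t(210,288),75)
q('trig end L',t(229,245),69);q('R',t(239,245),69);q('trigup',t(235,175),69)
q('muzzle',t(381,136),60)
print('muz tri',tri(T,t(381,136),S,s(342,252)))
print('tall top',onz(T,t(584,125),139),tri(T,t(584,125),S,s(463,294)))
print('flat top',onz(T,t(683,157),101),tri(T,t(683,157),S,s(520,411)))
for a in[(540,94),(735,131),(720,217),(520,182)]: q('blk',t(*a),75)
for a in[(388,340),(498,493),(594,461)]: print('sblk',onz(S,s(*a),75))
q('green1 top',t(546,25),124);q('green2',t(583,262),124)
print(tri(T,t(546,25),S,s(533,245)),tri(T,t(583,262),S,s(338,364)))
print('trig end tri',tri(T,t(234,245),S,s(168,213)),'grip end tri',tri(T,t(197,291),S,s(108,212)))
q('polish',t(48,37),120);q('driver',t(140,330),15);q('ball left',(30,300),200);q('slug',t(442,365),45)
E
```

```text
grip end mid [454.8 231.1  75. ]
grip upL [567.8 264.2  75. ]
upR [570.9 242.8  75. ]
lowL [455.7 242.9  75. ]
lowR [459.1 220.3  75. ]
trig end L [499.4 212.7  69. ]
R [500.7 203.9  69. ]
trigup [561.9 219.6  69. ]
muzzle [618.   98.3  60. ]
muz tri (array([617.9,  98.3,  60. ]), np.float64(0.3633293024284533))
tall top [631.4 -77.8 139. ] (array([631.1, -77.7, 138.3]), np.float64(1.1178878919521795))
flat top [ 626.6 -167.   101. ] (array([ 627.4, -167.4,   98.1]), np.float64(0.0858927572247378))
blk [672.8 -37.6  75. ]
blk [ 664.1 -213.7   75. ]
blk [ 584.8 -208.3   75. ]
blk [590.6 -31.3  75. ]
sblk [591.7 -35.4  75. ]
sblk [ 585.3 -210.    75. ]
sblk [ 661.6 -214.4   75. ]
green1 top [719.7 -34.7 124. ]
green2 [520.2 -92.5 124. ]
(array([719.9, -34.8, 123.5]), np.float64(0.11481406396774857)) (array([520.3, -92.5, 125.8]), np.float64(0.7104888740603171))
trig end tri (array([500.3, 208.5,  68.1]), np.float64(0.35738576238362685)) grip end tri (array([454.4, 233.1,  68.5]), np.float64(2.135400702704776))
polish [649.9 395.5 120. ]
driver [417.2 293.4  15. ]
ball left [364.6 524.4 200. ]
slug [425.5  13.5  45. ]
```

```bash
python3 - <<'E'
from h import *
np.set_printoptions(precision=3,suppress=True)
s=arm.observe();T=cam('top');S=cam('side');W=cam('wrist',s)
for w in[(500,330),(520,340),(480,320)]:
  c,e=tri(S,(156,116),W,w); print(c,e, 'r', np.linalg.norm(c-S[2][:3,3])*36/442)
print(onz(T,(3,303),140), onz(S,(156,116),100),onz(S,(156,116),150))
print(tw(s)); print(arm.calibration('wrist')['mount'])
g=np.array([.192,-.981,0]);print(np.degrees(np.arctan2(g[1],g[0])))
Rw=tw(s)[:3,:3]; 
E
```

```text
[343.961 657.666 147.079] 9.920957740603143 r 122.83421633269434
[348.782 665.23  147.355] 0.8380482447514188 r 123.41852292053187
[338.713 649.582 147.415] 20.848693378834472 r 122.18972560171463
[347.879 625.55  140.   ] [358.297 771.11  100.   ] [347.858 658.608 150.   ]
[[ -0.92    0.391  -0.    244.259]
 [  0.391   0.92   -0.001 574.782]
 [ -0.     -0.001  -1.    249.661]
 [  0.      0.      0.      1.   ]]
[[  -0.      -0.963   -0.269   68.37 ]
 [   1.      -0.      -0.001   -0.943]
 [   0.001   -0.269    0.963 -124.453]
 [   0.       0.       0.       1.   ]]
-78.92612884865592
```

Request:
{"fn": "carry_out", "kwargs": {
  "rows": [
    [[0.085,0,-0.05,-0.03,0,0,0],[0.085,0,-0.05,-0.03,0,0,0],[0.085,-0.048,-0.013,0,0,0,0],[0.085,-0.048,-0.013,0,0,0,0],[0.085,-0.048,-0.013,0,0,0,0],[0.085,-0.048,-0.013,0,0,0,0],[0.085,-0.048,-0.013,0,0,0,0],[0.085,-0.048,-0.013,0,0,0,0],[0.085,-0.048,-0.013,0,0,0,0],[0.085,-0.046,-0.014,0,0,0,0],[0.085,0,0,0.025,0,0,-8.5],[0.085,0,0,0.025,0,0,-8.5],[0.085,0,0,0.025,0,0,-8.5],[0.085,0,0,0.025,0,0,-8.5],[0.085,0,0,0.01,0,0,0],[0.085,0,0,0,0,0,0]]
  ]
}}

```text
t: 2.15
position: [515.6, 237.1, 200.0]
eef_rot: [0.297, -3.127, 0.001]
wrist_force: [-0.4, 0.1, 0.2]
finger_gap: 85.2
```

```bash
python3 - <<'E'
from h import *
np.set_printoptions(precision=3,suppress=True)
s,_=snap('wrist','w1.png');print(s['t'],s['position'],s['joint_positions'],tw(s)[:3,:3],s['joint_velocities'])
E
```

```text
2.15 [515.614 237.062 199.95 ] [-0.317  0.692 -0.329  1.788  0.32   0.715  0.939] [[-0.982 -0.188 -0.001]
 [-0.188  0.982 -0.   ]
 [ 0.001 -0.    -1.   ]] [-0.002 -0.026 -0.005 -0.017 -0.002  0.007  0.01 ]
```

View pics/w1.png

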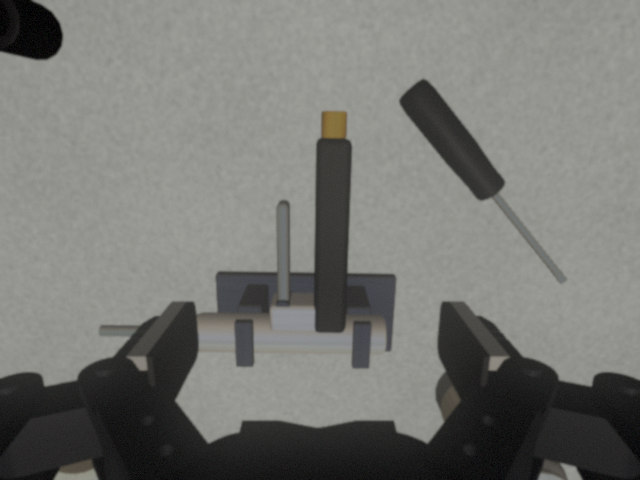

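```bash
python3 - <<'E'
from h import *
np.set_printoptions(precision=1,suppress=True)
s=arm.observe();W=cam('wrist',s);T=cam('top');iT=np.linalg.inv(tw(s))
def q(n,uv,z):
  p=onz(W,uv,z); print(n,p,'tool',(iT@np.r_[p,1])[:3])
q('gripend L',(317,142),75);q('gripend R',(351,142),75);q('up L',(315,325),75);q('up R',(346,325),75)
q('trig end',(283,202),69);q('trig L',(277.5,250),69);q('trig R',(289,250),69);q('muzzle',(101,330),60)
t=lambda X,Y:(120+(X-.75)/2.5,170+(Y-.75)/2.5)
print(tri(T,t(381,136),W,(101,330)),tri(T,t(234,245),W,(283,202)),tri(T,t(197,291),W,(334,141)))
E
```

```text
gripend L [458.9 225.3  75. ] tool [ 58.4  -1.1 125.7]
gripend R [455.1 245.3  75. ] tool [ 58.4  19.2 125.7]
up L [578.4 246.7  75. ] tool [-62.9  -2.6 125.7]
up R [574.4 267.4  75. ] tool [-62.9  18.5 125.7]
trig end [500. 211.  69.] tool [ 20.8 -22.9 131.7]
trig L [532.4 212.7  69. ] tool [-11.3 -27.3 131.7]
trig R [531.  220.2  69. ] tool [-11.3 -19.7 131.7]
muzzle [618.9  97.2  60. ] tool [ -74.5 -157.1  140.7]
(array([617.6,  98.1,  61.9]), np.float64(0.1478744832418031)) (array([501.4, 210.5,  60.7]), np.float64(0.5022678750368166)) (array([456.7, 236.1,  57.1]), np.float64(0.5646975443365846))
```

Request:
{"fn": "carry_out", "kwargs": {
  "rows": [
    [[0.085,0,0,0.035,0,0,0],[0.085,0,0,0.035,0,0,0],[0.085,0,0,0.035,0,0,0],[0.085,0,0,0.025,0,0,0],[0.085,0,0,0.01,0,0,0],[0.085,0,0,0,0,0,0]]
  ],
  "force": 40
}}

```text
t: 2.95
position: [516.2, 237.6, 60.8]
eef_rot: [-0.3, 3.126, 0.0]
wrist_force: [-1.0, -1.2, 0.6]
finger_gap: 85.0
```

Request:
{"fn": "carry_out", "kwargs": {
  "rows": [
    [[0.03,0,0,0,0,0,0],[0.03,0,0,0,0,0,0],[0.03,0,0,0,0,0,0],[0.03,0,0,0,0,0,0],[0.03,0,0,0,0,0,0],[0.03,0,0,0,0,0,0],[0.03,0,0,0,0,0,0],[0.03,0,0,0,0,0,0]]
  ],
  "force": 40
}}

```text
t: 3.95
position: [516.2, 238.1, 62.1]
eef_rot: [-0.299, 3.125, 0.002]
wrist_force: [-2.1, 0.4, 10.2]
finger_gap: 37.5
```

```bash
python3 - <<'E'
from h import *
np.set_printoptions(precision=3,suppress=True)
s,_=snap('wrist','w2.png');print(s['t'],s['position'],s['wrist_force'],s['finger_gap'])
E
```

```text
3.95 [516.211 238.063  62.052] [-2.088  0.386 10.184] 37.496513277642265
```

View pics/w2.png

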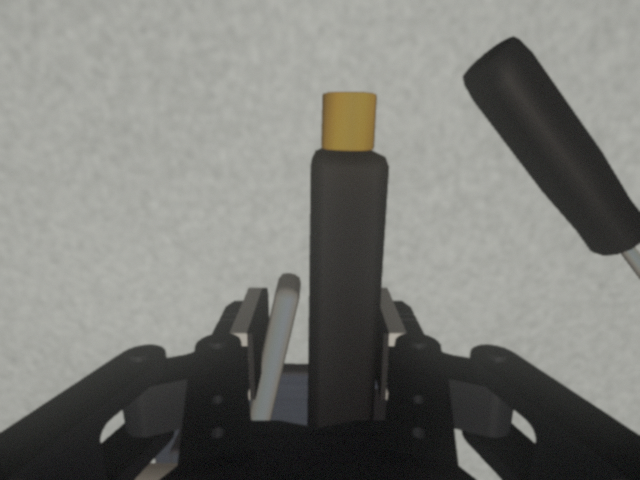

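The picture shows the lever tip at (288,280), swung in towards the grip, with both pads bearing. The gap is 37.5 mm, which is a full squeeze, so I'll release.

Request:
{"fn": "carry_out", "kwargs": {
  "rows": [
    [[0.085,0,0,0,0,0,0],[0.085,0,0,0,0,0,0],[0.085,0,0,0,0,0,0],[0.085,0,0,0,0,0,0],[0.085,0,0,0,0,0,0],[0.085,0,0,0,0,0,0]]
  ]
}}

```text
t: 4.75
position: [515.8, 237.3, 60.3]
eef_rot: [0.301, -3.127, -0.0]
wrist_force: [0.2, -0.5, 0.3]
finger_gap: 84.9
```

Request:
{"fn": "carry_out", "kwargs": {
  "rows": [
    [[0.085,0,0,-0.02,0,0,0],[0.085,0,0,-0.05,0,0,0],[0.085,0,0,-0.05,0,0,0],[0.085,0,0,-0.05,0,0,0],[0.085,0,0,-0.03,0,0,0],[0.085,0,0,0,0,0,0]]
  ]
}}

```text
t: 5.5
position: [517.0, 238.0, 262.8]
eef_rot: [-0.3, 3.122, 0.004]
wrist_force: [0.5, -0.5, -0.5]
finger_gap: 85.0
```

```bash
python3 - <<'E'
from h import *
np.set_printoptions(precision=3,suppress=True)
s,_=snap('wrist','w3.png');print(s['t'],s['position'],s['wrist_force'],s['finger_gap'],tw(s)[:3,:3])
d=np.array([631.3,-77.8,270])-s['position'];print(tw(s)[:3,:3].T@d)
E
```

```text
5.5 [517.01  237.991 262.758] [ 0.514 -0.479 -0.457] 84.95915377938665 [[-0.982 -0.19   0.005]
 [-0.19   0.982  0.003]
 [-0.005  0.002 -1.   ]]
[ -52.204 -331.747   -7.553]
```

View pics/w3.png

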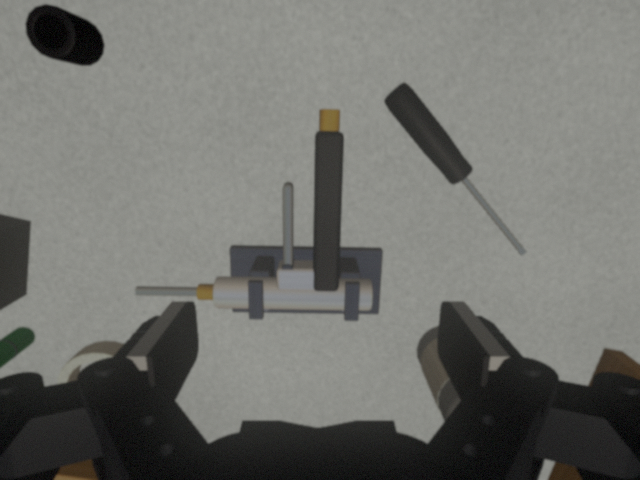

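Trigger tip (288,185) is free again and nothing else has moved. On to the gauge.

Request:
{"fn": "carry_out", "kwargs": {
  "rows": [
    [[0.06,-0.007,-0.047,0,0,0,0],[0.06,-0.007,-0.047,0,0,0,0],[0.06,-0.007,-0.047,0,0,0,0],[0.06,-0.007,-0.047,0,0,0,0],[0.06,-0.008,-0.048,0,0,0,0],[0.06,-0.008,-0.048,0,0,0,0],[0.06,-0.008,-0.048,0,0,0,0],[0.06,0,0,0,0,0,0],[0.06,0,0,0,0,0,0]]
  ]
}}

```text
t: 6.68
position: [629.1, -78.1, 258.6]
eef_rot: [0.301, -3.124, -0.002]
wrist_force: [-0.6, 0.4, -0.4]
finger_gap: 60.2
```

```bash
python3 - <<'E'
from h import *
np.set_printoptions(precision=3,suppress=True)
s,_=snap('wrist','w4.png');print(s['t'],s['position'],s['wrist_force'],s['finger_gap'],tw(s)[:3,:3])
E
```

```text
6.675 [629.117 -78.073 258.59 ] [-0.64   0.39  -0.376] 60.16294245777397 [[-0.982 -0.191 -0.003]
 [-0.191  0.982  0.001]
 [ 0.003  0.002 -1.   ]]
```

View pics/w4.png

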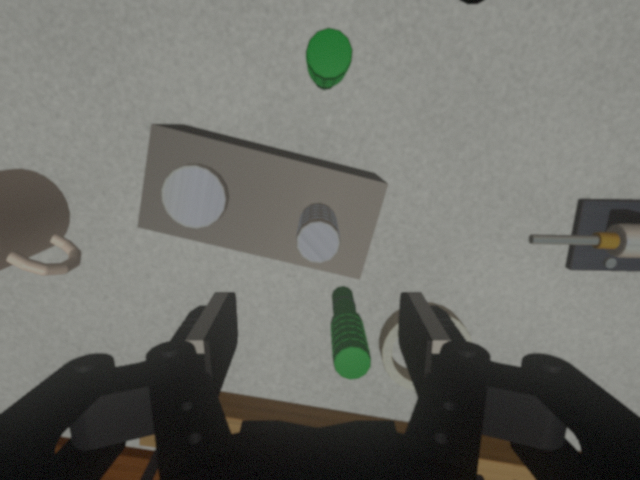

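```bash
python3 - <<'E'
from h import *
np.set_printoptions(precision=1,suppress=True)
s=arm.observe();W=cam('wrist',s);T=cam('top');S=cam('side')
im=cv2.imread('pics/w4.png');g=im.max(2)
hsv=cv2.cvtColor(im,cv2.COLOR_BGR2HSV)
t=lambda X,Y:(120+(X-.75)/2.5,170+(Y-.75)/2.5)
u=(318,241.5)
print(tri(T,t(584,125),W,u),tri(S,(200+462/3,130+293/3),W,u),onz(W,u,139))
p=onz(W,u,139);print(tw(s)[:3,:3].T@(p-s['position']))
for a in[(152,124),(386,182),(361,278),(138,227)]: print(onz(W,a,75))
# corner height check
print(tri(T,t(540,94),W,(361,278)),tri(T,t(735,131),W,(138,227)),tri(T,t(520,182),W,(386,182)))
cv2.imwrite('pics/w4z.png',cv2.resize(im[170:290,260:400],None,fx=5,fy=5,interpolation=cv2.INTER_CUBIC))
E
```

```text
(array([628.9, -77.6, 147.4]), np.float64(0.22808940313007542)) (array([631.3, -76.9, 137.5]), np.float64(0.5437627510051644)) [631.1 -77.1 139. ]
[ -2.1  -0.6 120.1]
[ 584.8 -209.5   75. ]
[593.1 -31.7  75. ]
[672.8 -33.2  75. ]
[ 664.6 -213.6   75. ]
(array([664.9, -37.7,  98.6]), np.float64(1.0843604475641313)) (array([ 664.5, -213.8,   74.6]), np.float64(0.4277022084543462)) (array([593.2, -30.6,  66.9]), np.float64(1.751889962555808))
```

View pics/w4z.png

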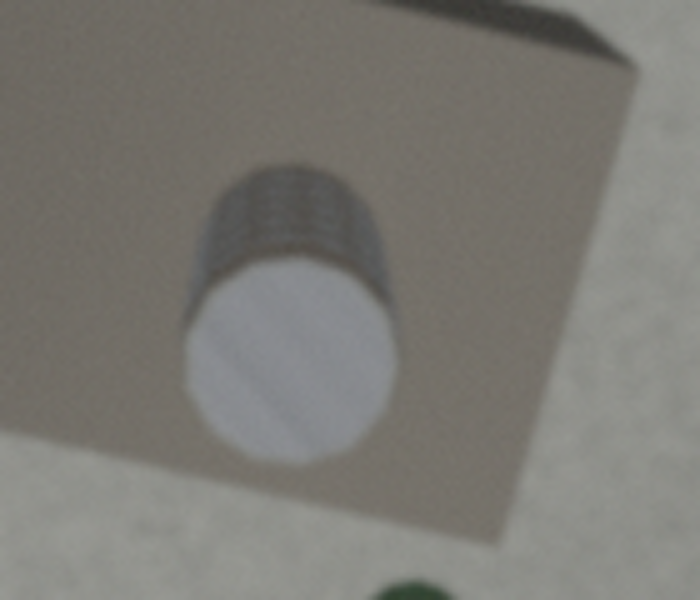

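Request:
{"fn": "carry_out", "kwargs": {
  "rows": [
    [[0.06,-0.002,-0.0006,0.03,0,0,0],[0.06,0,0,0.04,0,0,0],[0.06,0,0,0.04,0,0,0],[0.06,0,0,0.023,0,0,0],[0.06,0,0,0.01,0,0,0],[0.06,0,0,0,0,0,0],[0.06,0,0,0,0,0,0]]
  ]
}}

```text
t: 7.6
position: [633.0, -78.5, 118.5]
eef_rot: [-0.301, 3.125, 0.0]
wrist_force: [0.2, -0.2, -0.1]
finger_gap: 60.1
```

```bash
python3 - <<'E'
from h import *
np.set_printoptions(precision=4,suppress=True)
s,_=snap('wrist','w5.png');print(s['t'],s['position'],s['wrist_force'],s['finger_gap'],tw(s)[:3,:3])
E
```

```text
7.6 [633.0022 -78.5481 118.4726] [ 0.1581 -0.217  -0.1007] 60.076216919620954 [[-0.9816 -0.191   0.0021]
 [-0.191   0.9816  0.0002]
 [-0.0021 -0.0002 -1.    ]]
```

View pics/w5.png

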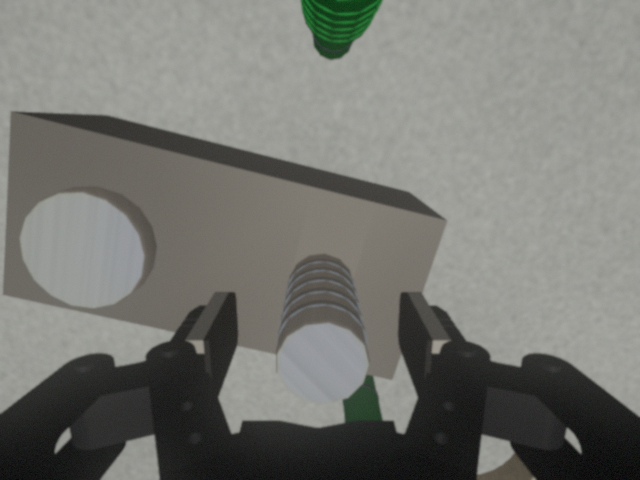

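```bash
python3 - <<'E'
from h import *
np.set_printoptions(precision=2,suppress=True)
s=arm.observe();print(s['position'],s['t']);W=cam('wrist',s)
p=onz(W,(322,361),139);print(p,tw(s)[:3,:3].T@(p-s['position']))
p=onz(W,(321,325),100);print(p)
M=arm.calibration('wrist')['mount'];c=(W[0],W[1],np.array(M))
print([onz(c,(u,295),5) for u in (225,412)],[onz(c,(u,295),5) for u in (236,400)])
im=cv2.imread('pics/w5.png');cv2.imwrite('pics/w5z.png',cv2.resize(im[240:410,180:460],None,fx=2.8,fy=2.8,interpolation=cv2.INTER_CUBIC))
E
```

```text
[633.05 -78.77 118.56] 7.65
[630.42 -78.79 139.  ] [  2.54   0.47 -20.44]
[639.36 -77.03 100.  ]
[array([ 12.11, -32.7 ,   5.  ]), array([12.09, 31.72,  5.  ])] [array([ 12.11, -28.92,   5.  ]), array([12.09, 27.59,  5.  ])]
```

View pics/w5z.png

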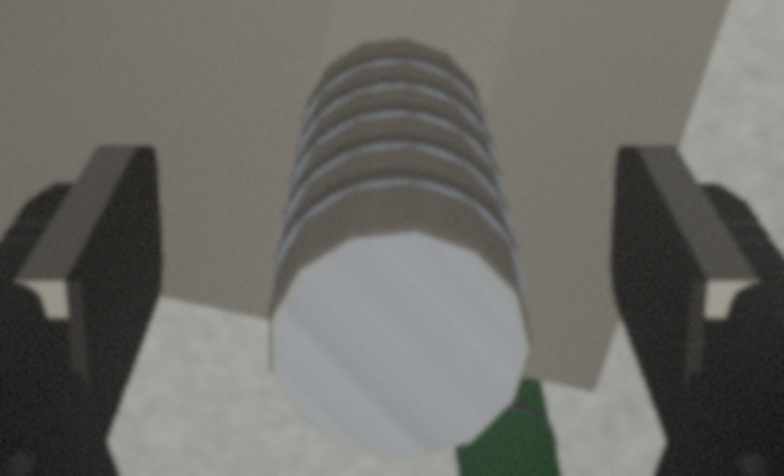

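Request:
{"fn": "carry_out", "kwargs": {
  "rows": [
    [[0.06,0.002,0.0012,0.003,0,0,0],[0.06,0,0,0,0,0,0],[0.045,0,0,0,0,0,0],[0.035,0,0,0,0,0,0],[0.035,0,0,0,0,0,0]]
  ],
  "force": 30
}}

```text
t: 8.28
position: [630.0, -78.3, 114.3]
eef_rot: [-0.3, 3.127, 0.0]
wrist_force: [-0.2, -0.3, -0.0]
finger_gap: 35.0
```

```bash
python3 - <<'E'
from h import *
np.set_printoptions(precision=4,suppress=True)
s,im=snap('wrist','w6.png');print(s['t'],s['position'],s['wrist_force'],s['finger_gap'])
cv2.imwrite('pics/w6z.png',cv2.cvtColor(cv2.resize(im[240:410,180:460],None,fx=2.8,fy=2.8,interpolation=cv2.INTER_CUBIC),4))
E
```

```text
8.275 [630.0059 -78.2516 114.2817] [-0.2368 -0.2998 -0.0129] 35.02800830405431
```

View pics/w6z.png

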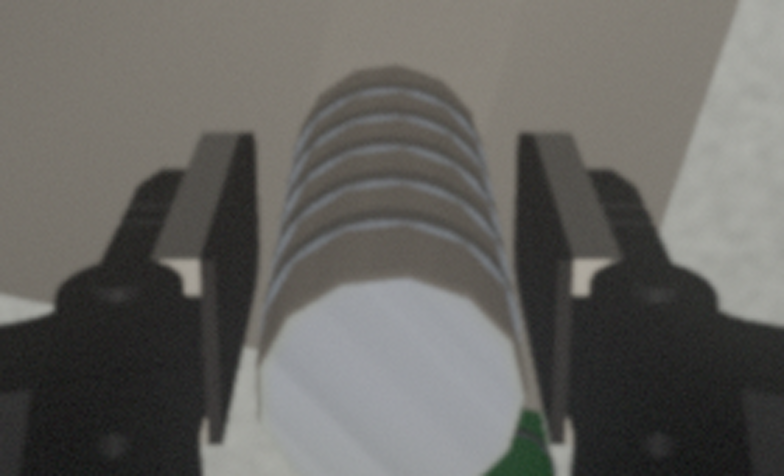

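Request:
{"fn": "carry_out", "kwargs": {
  "rows": [
    [[0.02,0,0,0,0,0,0],[0.02,0,0,0,0,0,0],[0.02,0,0,0,0,0,0],[0.02,0,0,0,0,0,0],[0.02,0,0,0,0,0,0]]
  ],
  "force": 40
}}

```text
t: 8.95
position: [630.0, -78.0, 114.4]
eef_rot: [-0.301, 3.127, 0.0]
wrist_force: [-0.8, 2.1, 2.8]
finger_gap: 27.1
```

```bash
python3 - <<'E'
from h import *
np.set_printoptions(precision=4,suppress=True)
s=arm.observe();Rt=tw(s)[:3,:3]
print(s['t'],s['position'],s['finger_gap'],'Ftool',Rt.T@s['wrist_force'],'Mtool',Rt.T@s['ft_torque'],Rt)
E
```

```text
8.95 [630.018  -78.0375 114.3855] 27.05482852270108 Ftool [ 0.3656  2.2462 -2.7654] Mtool [-0.1475  0.1612 -0.0069] [[-0.9817 -0.1905  0.0001]
 [-0.1905  0.9817  0.0003]
 [-0.0002  0.0003 -1.    ]]
```

Request:
{"fn": "carry_out", "kwargs": {
  "rows": [
    [[0.02,0,0,-0.002,0,0,0],[0.02,0,0,-0.003,0,0,0],[0.02,0,0,-0.003,0,0,0],[0.02,0,0,-0.002,0,0,0],[0.02,0,0,0,0,0,0]]
  ]
}}

```text
t: 9.57
position: [630.1, -78.3, 124.5]
eef_rot: [-0.3, 3.127, -0.0]
wrist_force: [0.3, -0.2, -2.9]
finger_gap: 27.3
```

```bash
python3 - <<'E'
from h import *
np.set_printoptions(precision=4,suppress=True)
s,im=snap('side','s7.png');Rt=tw(s)[:3,:3]
print(s['t'],s['position'],s['finger_gap'],'Ftool',Rt.T@s['wrist_force'],'Mtool',Rt.T@s['ft_torque'],Rt)
cv2.imwrite('pics/s7z.png',cv2.cvtColor(cv2.resize(im[150:330,270:450],None,fx=3.3,fy=3.3,interpolation=cv2.INTER_CUBIC),4))
E
```

```text
9.575 [630.094  -78.304  124.4786] 27.2929390057064 Ftool [-0.2813 -0.2307  2.8812] Mtool [-0.0365 -0.0005 -0.0521] [[-0.9817 -0.1904  0.0003]
 [-0.1904  0.9817 -0.    ]
 [-0.0003 -0.0001 -1.    ]]
```

View pics/s7z.png

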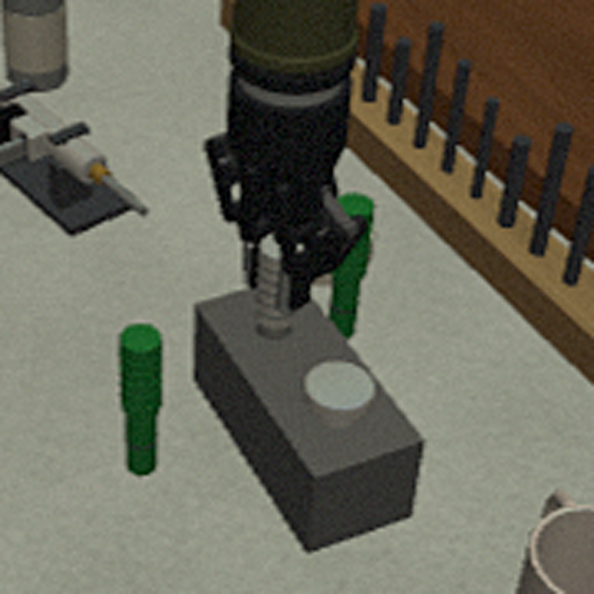

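Request:
{"fn": "carry_out", "kwargs": {
  "rows": [
    [[0.02,0,0,-0.003,0,0,0],[0.02,0,0,-0.004,0,0,0],[0.02,0,0,-0.004,0,0,0],[0.02,0,0,-0.004,0,0,0],[0.02,0,0,-0.003,0,0,0],[0.02,0,0,-0.002,0,0,0],[0.02,0,0,0,0,0,0],[0.02,0,0,0,0,0,0]]
  ]
}}

```text
t: 10.62
position: [629.9, -78.3, 144.1]
eef_rot: [0.301, -3.127, -0.0]
wrist_force: [0.1, 0.3, -3.0]
finger_gap: 27.2
```

```bash
python3 - <<'E'
from h import *
np.set_printoptions(precision=4,suppress=True)
s,im=snap('side','s8.png');Rt=tw(s)[:3,:3]
print(s['t'],s['position'],s['finger_gap'],'Ftool',Rt.T@s['wrist_force'],'Mtool',Rt.T@s['ft_torque'],Rt)
cv2.imwrite('pics/s8z.png',cv2.cvtColor(cv2.convertScaleAbs(cv2.resize(im[200:270,320:400],None,fx=8,fy=8,interpolation=cv2.INTER_CUBIC),alpha=1.5),4))
s,im=snap('wrist','w8.png')
E
```

```text
10.625 [629.8561 -78.2763 144.1371] 27.208190527314645 Ftool [-0.1122  0.2702  3.0169] Mtool [-0.0101  0.049  -0.003 ] [[-0.9817 -0.1905 -0.0003]
 [-0.1905  0.9817  0.    ]
 [ 0.0003  0.0001 -1.    ]]
```

View pics/s8z.png

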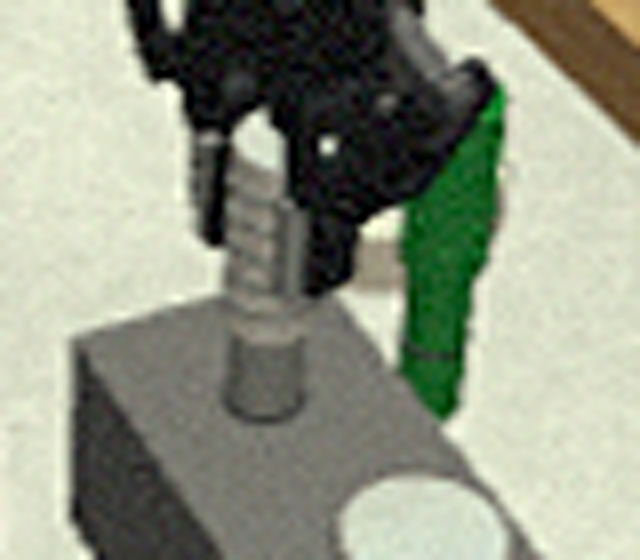

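View pics/w8.png

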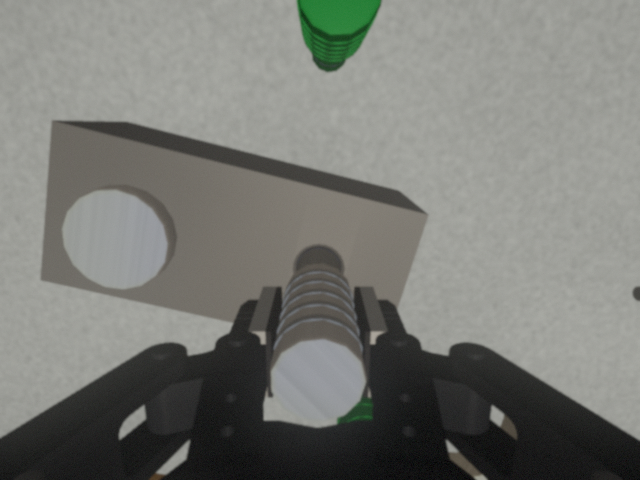

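```bash
python3 - <<'E'
from h import *
np.set_printoptions(precision=2,suppress=True)
S=cam('side')
z=lambda P:(proj(S,P)-[320,200])*8+3.5
C=np.array([631,-77.3]); f=S[2][:2,3]-C; f/=np.linalg.norm(f)
for h in(100,102,105): print(h,z([[*(C+14*f),h]]))
for h in(70,73,75,77): print('plug front',h,z([[*(C+11*f),h]]))
print('bore front',z([[*(C+11.5*f),75]]),'handle axis top',z([[*C,169]]))
a=[cv2.imread(f'pics/w{i}.png') for i in(6,8)]
o=np.hstack([cv2.convertScaleAbs(cv2.resize(i[230:430,250:390],None,fx=2.8,fy=2.8,interpolation=cv2.INTER_CUBIC),alpha=1.3) for i in a]);cv2.imwrite('pics/cmp.png',o)
E
```

```text
100 [[266.65 360.66]]
102 [[267.03 355.32]]
105 [[267.6 347.3]]
plug front 70 [[261.56 431.87]]
plug front 73 [[262.11 424.18]]
plug front 75 [[262.48 419.04]]
plug front 77 [[262.85 413.88]]
bore front [[262.39 420.22]] handle axis top [[282.68 135.86]]
```

View pics/cmp.png

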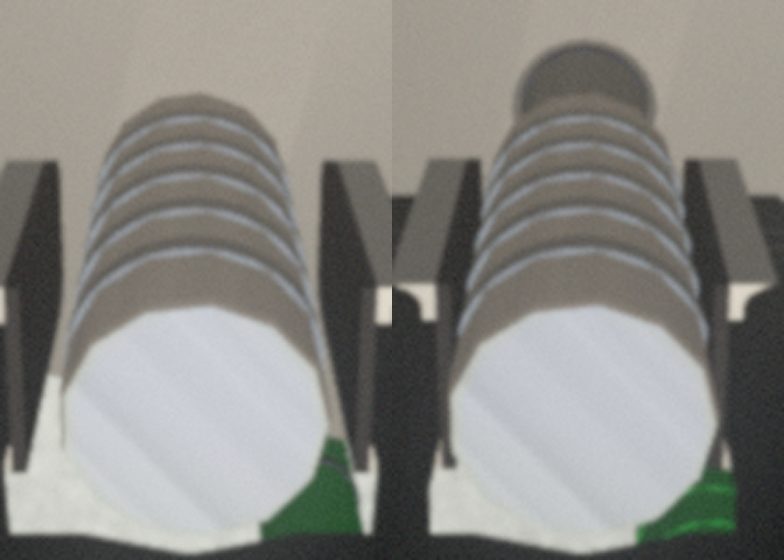

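```bash
python3 - <<'E'
from h import *
np.set_printoptions(precision=2,suppress=True)
P=[];A=0;B=0
for i in range(12):
    P.append(arm.observe()['position']);A=A+arm.grab_frame('side').astype(float);P.append(arm.observe()['position']);B=B+arm.grab_frame('wrist').astype(float)
s=arm.observe();print(s['t'],np.mean(P,0),np.std(P,0),s['wrist_force'])
f=lambda I,k:cv2.cvtColor(cv2.resize(np.clip(I/12*2.2,0,255).astype(np.uint8),None,fx=k,fy=k,interpolation=cv2.INTER_CUBIC),4)
cv2.imwrite('pics/s9z.png',f(A[230:260,335:375],16)); cv2.imwrite('pics/w9z.png',f(B[235:285,285:355],9))
g=A[:,:,1]/12
for c in (351,352,353): print(c,list(zip(range(240,256),g[240:256,c].round(0).astype(int))))
E
```

```text
11.925 [629.98 -78.22 144.25] [0.04 0.02 0.05] [-1.05 -0.39 -2.59]
351 [(240, np.int64(86)), (241, np.int64(92)), (242, np.int64(84)), (243, np.int64(64)), (244, np.int64(60)), (245, np.int64(63)), (246, np.int64(65)), (247, np.int64(64)), (248, np.int64(64)), (249, np.int64(65)), (250, np.int64(64)), (251, np.int64(63)), (252, np.int64(47)), (253, np.int64(80)), (254, np.int64(82)), (255, np.int64(79))]
352 [(240, np.int64(83)), (241, np.int64(90)), (242, np.int64(93)), (243, np.int64(67)), (244, np.int64(65)), (245, np.int64(66)), (246, np.int64(66)), (247, np.int64(67)), (248, np.int64(66)), (249, np.int64(68)), (250, np.int64(68)), (251, np.int64(69)), (252, np.int64(43)), (253, np.int64(80)), (254, np.int64(82)), (255, np.int64(82))]
353 [(240, np.int64(82)), (241, np.int64(92)), (242, np.int64(97)), (243, np.int64(71)), (244, np.int64(67)), (245, np.int64(68)), (246, np.int64(66)), (247, np.int64(67)), (248, np.int64(67)), (249, np.int64(67)), (250, np.int64(66)), (251, np.int64(67)), (252, np.int64(42)), (253, np.int64(79)), (254, np.int64(82)), (255, np.int64(81))]
```

View pics/s9z.png

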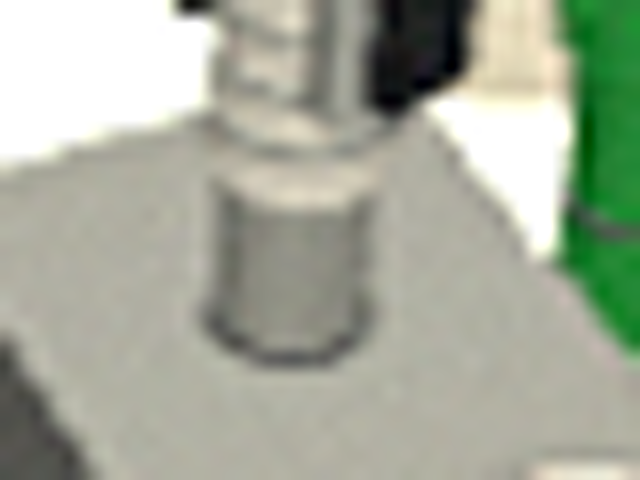

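View pics/w9z.png

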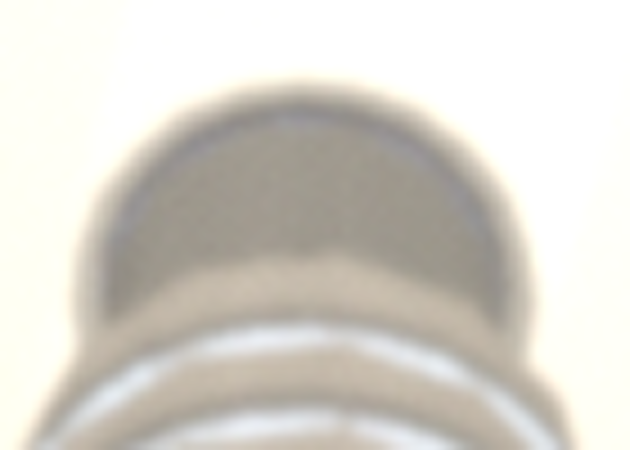

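```bash
python3 - <<'E'
from h import *
s,im=snap('top','t10.png')
a=cv2.imread('pics/top0.png');d=cv2.absdiff(a,cv2.imread('pics/t10.png')).max(2)
m=(cv2.GaussianBlur(d,(5,5),0)>25).astype('uint8');n,_,st,_=cv2.connectedComponentsWithStats(m)
print([list(x) for x in st[1:] if x[4]>15])
print(arm.job_done()); s=arm.observe();print(s['t'],s['position'],s['finger_gap'])
E
```

```text
[[np.int32(348), np.int32(73), np.int32(7), np.int32(4), np.int32(16)], [np.int32(0), np.int32(79), np.int32(357), np.int32(401), np.int32(106465)], [np.int32(344), np.int32(113), np.int32(11), np.int32(15), np.int32(123)], [np.int32(362), np.int32(116), np.int32(11), np.int32(11), np.int32(108)], [np.int32(379), np.int32(118), np.int32(12), np.int32(8), np.int32(59)], [np.int32(399), np.int32(120), np.int32(10), np.int32(10), np.int32(57)], [np.int32(290), np.int32(123), np.int32(350), np.int32(357), np.int32(96996)], [np.int32(336), np.int32(124), np.int32(72), np.int32(24), np.int32(645)], [np.int32(371), np.int32(129), np.int32(4), np.int32(7), np.int32(20)], [np.int32(53), np.int32(168), np.int32(12), np.int32(21), np.int32(138)], [np.int32(193), np.int32(221), np.int32(28), np.int32(15), np.int32(304)], [np.int32(228), np.int32(220), np.int32(13), np.int32(10), np.int32(116)], [np.int32(504), np.int32(267), np.int32(10), np.int32(19), np.int32(114)], [np.int32(293), np.int32(314), np.int32(9), np.int32(8), np.int32(53)]]
the job is handed in; nothing more can be done
None
the job is handed in; nothing more can be done
```

The job is handed in at about 12 s of robot time: the trigger was squeezed and released first, then the tall gauge was drawn halfway out, and I was still holding it at hand-in.

- **Blow gun:** the gap closed to 37.5 mm, which is within the 37–38 mm for a full squeeze. A wrist picture taken after release shows the lever back in its free position.
- **Tall gauge:** the tool rose from 114.3–114.4 mm to 144.25 mm, a lift of about 29.9 mm. The wrist force was then about 3 N downward, which is the gauge's weight, with sideways force of about 1 N or less.
- **No slip:** the top of the handle sits at the same place between the fingers before and after the lift.
- **Ring height:** averaged side and wrist pictures show a dark line at the mouth of the bore. It could be the ring or the bore's gap. The lift and the handle's lower edge, about 105 mm up as expected, agree with the ring being at the block's top.
- **Other things on the bench:** I saw nothing moved in the wrist and side pictures. The before-and-after comparison of the top camera told me nothing, because the arm and a change in brightness covered most of the picture.

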